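# Find and release the latched key

## Task

One of the four identical keys on the grey control box has been left latched down. With the fingertips, tap each key lightly in turn from left to right to feel which one it is (an up key must not be pushed down as far as it would latch, and the latched one must stay latched), then press that one fully in and let it go so that all four keys stand up. Grip or lift nothing, and leave the loose things round the box where they are.

Things in the scene. Friction and masses are not known exactly. Their poses are not given: they have to be found in the camera images.
- row: Painted grey control box, 84 x 236 x 45 mm, fixed to the bench; origin at the centre of its underside, x away from the robot across the box, y along the row to the left, z up. Four identical square light-grey keys stand in one row on its top at y = +75, +25, -25 and -75 mm in the box's frame (leftmost to rightmost as the robot sees it). Exactly one of them is latched down at the start; which one varies. A tall white board rises close behind the box, leaning back a little.
- key_a_top (a point): Centre of the top face of key a, a flat-topped square cap 30 x 30 mm; its top stands 63 mm above the bench (18 mm above the box) when up and 6 mm lower when latched. It moves with the key; x, y, z axes as the box's. The letters follow no order along the row.
- key_a (a joint): Depth of this key in m: 0 = up, 0.006 = latched down, 0.011 = fully pressed (stop). An up key is sprung: it starts to move at 1.5 N, gives 0.9 N per mm and comes back when let go. The latched key does not give before about 7 N; pressed on past 9 mm (about 10 N; the stop is reached at 11 to 13 N) it unlatches, and comes up when let go.
- key_b_top (a point): Centre of the top face of key b, a flat-topped square cap 30 x 30 mm; its top stands 63 mm above the bench (18 mm above the box) when up and 6 mm lower when latched. It moves with the key; x, y, z axes as the box's. The letters follow no order along the row.
- key_b (a joint): Depth of this key in m: 0 = up, 0.006 = latched down, 0.011 = fully pressed (stop). An up key is sprung: it starts to move at 1.5 N, gives 0.9 N per mm and comes back when let go. The latched key does not give before about 7 N; pressed on past 9 mm (about 10 N; the stop is reached at 11 to 13 N) it unlatches, and comes up when let go.
- key_c_top (a point): Centre of the top face of key c, a flat-topped square cap 30 x 30 mm; its top stands 63 mm above the bench (18 mm above the box) when up and 6 mm lower when latched. It moves with the key; x, y, z axes as the box's. The letters follow no order along the row.
- key_c (a joint): Depth of this key in m: 0 = up, 0.006 = latched down, 0.011 = fully pressed (stop). An up key is sprung: it starts to move at 1.5 N, gives 0.9 N per mm and comes back when let go. The latched key does not give before about 7 N; pressed on past 9 mm (about 10 N; the stop is reached at 11 to 13 N) it unlatches, and comes up when let go.
- key_d_top (a point): Centre of the top face of key d, a flat-topped square cap 30 x 30 mm; its top stands 63 mm above the bench (18 mm above the box) when up and 6 mm lower when latched. It moves with the key; x, y, z axes as the box's. The letters follow no order along the row.
- key_d (a joint): Depth of this key in m: 0 = up, 0.006 = latched down, 0.011 = fully pressed (stop). An up key is sprung: it starts to move at 1.5 N, gives 0.9 N per mm and comes back when let go. The latched key does not give before about 7 N; pressed on past 9 mm (about 10 N; the stop is reached at 11 to 13 N) it unlatches, and comes up when let go.
- terminal_short: Short brown four-way screw terminal strip, 22 x 42 x 16 mm, loose in front of the box; origin at the centre of its underside, z up. To be left alone.
- fuse_1: Pale bottle fuse standing upright, 23 mm across, 50 mm high, loose in front of the box; origin at the centre of its underside, z up. To be left alone.
- fuse_cap_0: Pale round screw cap, 39 mm across, 30 mm high, loose beyond the left end of the box; origin at the centre of its underside, z up. To be left alone.
- insulator_a: Pale bobbin insulator, 42 mm across, 46 mm high, loose beyond the right end of the box; origin at the centre of its underside, z up. To be left alone.

How it is judged (in metres and radians):
On the way, in this order (a step that is already met when the one before it is completed fails the run):
1. the leftmost key is touched with the fingers (more than 0.5 N) (((contact force between the fingers and key_a above 0.5 N and y of key_a_top in the frame of row between 0.055 and 0.095 m) or (contact force between the fingers and key_b above 0.5 N and y of key_b_top in the frame of row between 0.055 and 0.095 m) or (contact force between the fingers and key_c above 0.5 N and y of key_c_top in the frame of row between 0.055 and 0.095 m) or (contact force between the fingers and key_d above 0.5 N and y of key_d_top in the frame of row between 0.055 and 0.095 m))), for 0.02 s.
2. the second key is touched with the fingers (more than 0.5 N) (((contact force between the fingers and key_a above 0.5 N and y of key_a_top in the frame of row between 0.005 and 0.045 m) or (contact force between the fingers and key_b above 0.5 N and y of key_b_top in the frame of row between 0.005 and 0.045 m) or (contact force between the fingers and key_c above 0.5 N and y of key_c_top in the frame of row between 0.005 and 0.045 m) or (contact force between the fingers and key_d above 0.5 N and y of key_d_top in the frame of row between 0.005 and 0.045 m))), for 0.02 s.
3. the third key is touched with the fingers (more than 0.5 N) (((contact force between the fingers and key_a above 0.5 N and y of key_a_top in the frame of row between -0.045 and -0.005 m) or (contact force between the fingers and key_b above 0.5 N and y of key_b_top in the frame of row between -0.045 and -0.005 m) or (contact force between the fingers and key_c above 0.5 N and y of key_c_top in the frame of row between -0.045 and -0.005 m) or (contact force between the fingers and key_d above 0.5 N and y of key_d_top in the frame of row between -0.045 and -0.005 m))), for 0.02 s.
4. the rightmost key is touched with the fingers (more than 0.5 N) (((contact force between the fingers and key_a above 0.5 N and y of key_a_top in the frame of row between -0.095 and -0.055 m) or (contact force between the fingers and key_b above 0.5 N and y of key_b_top in the frame of row between -0.095 and -0.055 m) or (contact force between the fingers and key_c above 0.5 N and y of key_c_top in the frame of row between -0.095 and -0.055 m) or (contact force between the fingers and key_d above 0.5 N and y of key_d_top in the frame of row between -0.095 and -0.055 m))), for 0.02 s.
5. all four keys are up (the latched one has been released) (value of joint each of key_a, key_b, key_c, key_d below 0.0015 m), for 0.2 s.
At the end, for the whole second after the job is handed in: All four keys stand up (each within 1.5 mm of its top position) and every loose bystander is within 30 mm of where it was (all of step 5 and distance of each of terminal_short, fuse_1, fuse_cap_0, insulator_a from where it was at the start of the episode below 0.03 m); the robot touches nothing.
It fails at once if a second key is pushed down to the latching depth (5.5 mm) while another is down (value of joint each of key_a, key_b above 0.0055 m or value of joint each of key_a, key_c above 0.0055 m or value of joint each of key_a, key_d above 0.0055 m or value of joint each of key_b, key_c above 0.0055 m or value of joint each of key_b, key_d above 0.0055 m or value of joint each of key_c, key_d above 0.0055 m).
It fails at once if a loose bystander is lifted (more than 25 mm) or shifted by more than 30 mm (height (world z) of any of terminal_short, fuse_1, fuse_cap_0, insulator_a above 0.025 m or not (distance of terminal_short from where it was at the start of the episode below 0.03 m) or not (distance of fuse_1 from where it was at the start of the episode below 0.03 m) or not (distance of fuse_cap_0 from where it was at the start of the episode below 0.03 m) or not (distance of insulator_a from where it was at the start of the episode below 0.03 m)).
It also fails if it takes over 45 s, if anything falls off the work surface, if the arm or the gripper's body presses on something with over 40 N, if the wrist force passes 120 N, or if a joint passes its speed limit or range.

## Robot

A 6-joint arm with a two-finger parallel gripper is mounted at the origin on the work surface; the furniture and walls round the work are solid. World frame = base frame: x ahead of the robot, y to its left, z up, the work surface at z = 0. Lengths are in mm, angles in degrees, forces in N, time in s.
With the tool pointing down it reaches from about 300 to 850 mm from the base axis. Payload 4.2 kg.
Tool frame: the origin (TCP) lies at the centre of the arm's flange, where the gripper is bolted on; the fingertips stand 191 mm ahead of it and the grasp point (between the pads) lies 172 mm ahead of it; y points along the fingers, x is the direction in which the jaws open and shut, and the axes are right-handed (so a half turn about y gives the same grasp; the last joint's range is limited). The gripper opens to 91 mm and grips with 3 to 60 N. Pads are 32 mm wide; open, the fingers measure 118 mm over their backs; the gripper's body (76 mm by 178 mm) begins 60 mm behind the grasp point.
Start: joints at [67.151, 18.312, 89.639, -0, 72.044, -1.146], TCP at [212.635, 534.237, 404.776] pointing down, gripper open.
Joint ranges: [-177.97, 177.97], [-48.28, 115.42], [12.27, 149.76], [-77.06, 257.06], [2.81, 150.46], [-146.56, 146.56]. Speed limits (degrees/s): [147.25, 147.25, 180, 180, 180, 180].

## Interface

Orientations are given as [roll, pitch, yaw] about the fixed x, y, z axes, in that order (R = Rz(yaw) Ry(pitch) Rx(roll)).
In Python, from workcell import env gives the robot as it stands.
- The arm moves only by the tool carry_out, never from a script. Its argument "increments" is a list of rows, each a list of 3 entries, a list of its own where there are three numbers: the turn, a rotation vector about the tool's x, y, z in rad, then the shift along the tool's x, y, z in mm, then the closure, from 0 (fully open) to 1 (shut). In form: [[[wx, wy, wz], [dx, dy, dz], claw], ...]. A call has 1 to 10 rows; each row is the pose to reach, as a shift and turn from the pose commanded when the call began, along the tool's axes at that moment; what a row does not reach only later rows make up. A row lasts 1/12 s, in which the tool goes at most 41.7 mm and 7.16 degrees, less where a joint would pass 70% of its speed; a pose out of reach is approached as far as the arm can. A call with a gripper value outside its range is refused whole. The fingers move at their own pace and stop on an object; "force" is the grip in N (left out, the last holds). Time passes only in rows, so rows that repeat a pose let the fingers close. It gives the time, the measured TCP pose, the force and the opening at its end, in the units of the state.
- env.state(): the state, without advancing time (a new reading comes with each control period).
- env.grab_frame(name): name is "scene" or "top" or "wrist"; returns a dict with "frame" (384x512x3 uint8, blue, green, red), "z_map" (384x512 float32, mm along the optical axis (not along the pixel's ray), 0 where there is no reading), "camera_matrix" (3x3 intrinsics, pixels), "k1" (the pictures are not rectified: a ray, as slopes to the right and down, at radius r is drawn at 1 + k1 r^2 times it, then the intrinsics apply), "rvec" (rotation vector, rad) and "tvec" (3), from world to camera coordinates, as OpenCV has them; the wrist camera has in their place "hand_eye" (4x4, takes a point from camera to tool coordinates, whose origin is the TCP and whose axes are the tool frame's). Camera axes: x right, y down, z forward; pixel columns grow to the right and rows downward; lengths in mm; the calibration is good to about 2 mm. A picture is of the moment at which its call begins: read the wrist's pose just before it.
- env.job_done(): hands the job in, once; it reports no verdict.
The state is a dict: "time_s": time; "qpos": joint angles; "qvel": joint speeds; "effort": joint torques, N m; "ee_pos": TCP position; "ee_rot": TCP orientation; "force": force on the tool from outside, world axes, zero at the start; "torque": the same for the moment, N m; "gripper_width": finger opening in mm.
Only numpy, scipy, OpenCV 4.12 (cv2) and the standard library are available. Lean on these libraries where they do the work, as an engineer would, in place of code of your own. Each camera call takes 0.05 s, during which the arm holds its last target. There are 200 camera calls.

## Working session

There is one attempt and no reset: what is moved stays moved. The work goes in short steps, Python scripts to look and compute and a tool call to move; the robot and the scene stay as the last step left them, time stands still between calls to the robot, and variables do not carry over. Pictures are saved under pics/ and viewed, about 8 in all and at most 12, crops included, and the job is handed in when it is done.

Besides the shell and the picture viewer there is one more tool, called by a JSON object that holds its "name" and its "arguments", one argument or row to a line. carry_out: Moves the arm, as the interface text tells. Its arguments: {"type":"object","properties":{"increments":{"type":"array","items":{"type":"array"}},"force":{"type":"number"}},"required":["increments"]}

```bash
mkdir -p pics; ls
python3 - <<'E'
from workcell import env
import cv2,numpy as np,pickle
s=env.state();print(s)
d={n:env.grab_frame(n) for n in("scene","top")}
pickle.dump(d,open("f0.pkl","wb"))
cv2.imwrite("pics/a.png",np.hstack([d["scene"]["frame"],d["top"]["frame"]])[:, :] if 0 else cv2.resize(np.hstack([d["scene"]["frame"],d["top"]["frame"]]),(800,300)))
cv2.imwrite("pics/top.png",cv2.resize(d["top"]["frame"],(800,600)))
for n in d: print(n,d[n]["camera_matrix"],d[n]["k1"],d[n]["rvec"],d[n]["tvec"])
E
```

```text
pics
{'time_s': 0.0, 'qpos': array([ 6.71510368e+01,  1.83491406e+01,  8.97072697e+01, -2.12723510e-03,
        7.20416416e+01, -1.14613884e+00]), 'qvel': array([ 0.08910854,  0.01850676,  0.06893402, -0.06822387,  0.05457948,
       -0.01416486]), 'effort': array([-2.46256539e-03, -4.12452829e+01, -2.31971079e+01,  7.26330187e-02,
        4.53576038e-02, -1.29625587e-04]), 'ee_pos': array([212.56782463, 534.07451024, 403.93919944]), 'ee_rot': array([-90.00006078,   0.09807276,  68.29783318]), 'force': array([ 0.0433792 , -0.38031679, -0.0351339 ]), 'torque': array([0.00653476, 0.00856228, 0.00960639]), 'gripper_width': 91.19372356461467}
scene [[479.55085384   0.         255.44952557]
 [  0.         479.55085384 187.0463379 ]
 [  0.           0.           1.        ]] 0.003927820453499146 [ 0.90065261 -2.14173191  1.39385953] [328.82362578 171.36869647 617.30077463]
top [[369.76657424   0.         252.7139678 ]
 [  0.         369.76657424 190.49250087]
 [  0.           0.           1.        ]] -0.12057925047105178 [ 2.12153963 -2.17596285  0.16820361] [ 58.32318553 444.58807161 853.24048844]
```

View pics/top.png

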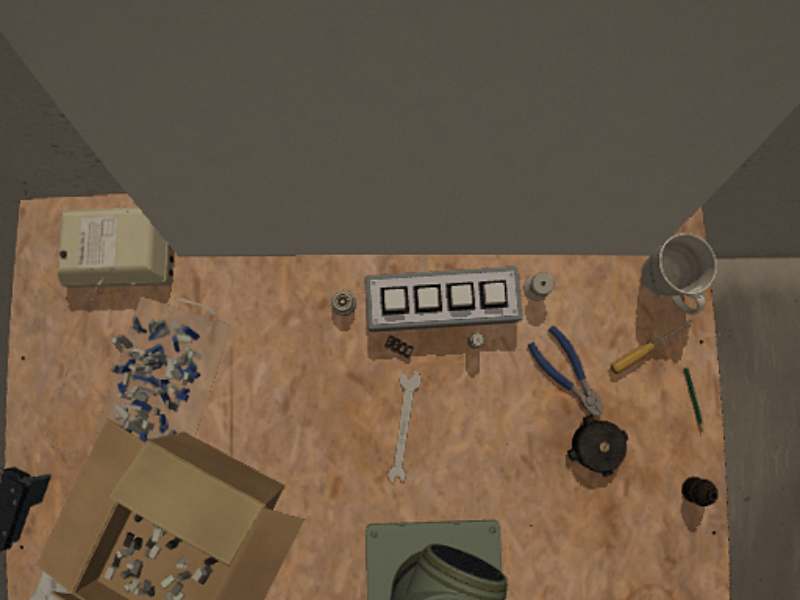

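View pics/a.png

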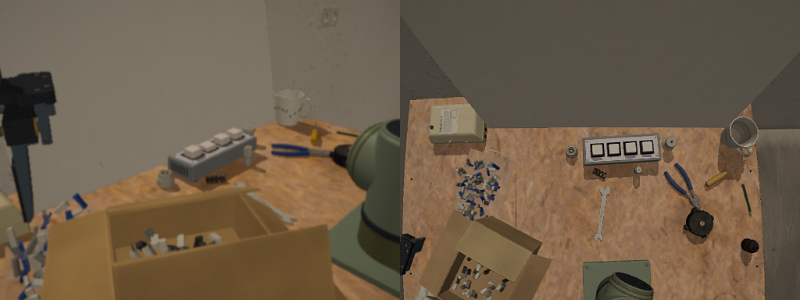

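```bash
cat > h.py <<'E'
import numpy as np,cv2
def ray(f,uv):
    K=f["camera_matrix"];p=(np.asarray(uv,float).reshape(-1,2)-K[:2,2])/[K[0,0],K[1,1]]
    d=np.array([f["k1"],0,0,0],float)
    n=cv2.undistortPoints(np.asarray(uv,float).reshape(-1,1,2),K,d).reshape(-1,2)
    R=cv2.Rodrigues(np.asarray(f["rvec"],float))[0];t=np.asarray(f["tvec"],float).ravel()
    return -R.T@t,(np.c_[n,np.ones(len(n))])@R   # unit-z dirs in world
def plane(f,uv,z):
    o,d=ray(f,uv);return o+d*((z-o[2])/d[:,2])[:,None]
def depthpts(f,uv):
    o,d=ray(f,uv);uv=np.asarray(uv,int).reshape(-1,2);return o+d*f["z_map"][uv[:,1],uv[:,0]][:,None]
E
python3 - <<'E'
import pickle;from h import *
f=pickle.load(open("f0.pkl","rb"))["top"];im=f["frame"]
c0=np.array([[395,300],[428,298],[461,296],[494,294]])*.64
h=cv2.cvtColor(im,cv2.COLOR_BGR2HSV)
m=np.uint8((im.min(2)>125))
g=np.zeros_like(m)
for c in c0: cv2.circle(g,tuple(int(v) for v in c),11,1,-1)
n,l,st,ce=cv2.connectedComponentsWithStats(m&g,connectivity=4)
for c in c0:
    i=l[int(c[1]),int(c[0])];uv=np.argwhere(l==i)[:,::-1]
    print(c,im[int(c[1]),int(c[0])],st[i],ce[i],plane(f,ce[i],63).round(1),np.median(depthpts(f,uv),0).round(1))
# box top z, board, bystanders
for nm,c in dict(cap0=(343,302),term=(399,346),fuse=(476,340),ins=(540,286),boxtopL=(377,312),boxtopR=(512,300),cBL=(369,331),cBR=(521,321),cTL=(366,277),cTR=(518,268)).items():
    u=np.array(c)*.64;print(nm,depthpts(f,u).round(1),plane(f,u,45).round(1))
for v in range(100,170,8): print(v,depthpts(f,[285,v]).round(0))
E
```

```text
[252.8 192. ] [140 156 163] [246 185  13  12 141] [252.09929078 190.74468085] [[440.9  48.8  63. ]] [440.6  48.9  62.7]
[273.92 190.72] [139 155 162] [268 184  12  12 137] [273.58394161 189.7810219 ] [[441.9  -1.   63. ]] [442.4  -2.1  56.8]
[295.04 189.44] [139 155 162] [289 182  13  13 137] [294.96350365 188.08759124] [[444.6 -50.8  63. ]] [444.8 -50.8  62.9]
[316.16 188.16] [141 156 164] [310 181  13  12 139] [316.44604317 186.71223022] [[ 446.6 -101.2   63. ]] [ 446.2 -101.9   62.8]
cap0 [[441.7 127.   28.5]] [[439.4 125.7  45. ]]
term [[373.4  42.3   6.5]] [[370.9  42.9  45. ]]
fuse [[376.8 -72.9  45.2]] [[376.8 -72.9  45. ]]
ins [[ 456.1 -174.6   48. ]] [[ 456.6 -175.4   45. ]]
boxtopL [[422.7  74.6  46.5]] [[422.9  74.6  45. ]]
boxtopR [[ 436.1 -130.9   44.4]] [[ 436.1 -130.8   45. ]]
cBL [[395.7  87.7  31.9]] [[394.5  87.3  45. ]]
cBR [[ 408.1 -153.     1. ]] [[ 403.6 -142.8   45. ]]
cTL [[477.1  90.3  44. ]] [[476.9  90.2  45. ]]
cTR [[ 485.9 -143.5   42.3]] [[ 485.4 -142.9   45. ]]
100 [[574. -13. 275.]]
108 [[570. -15. 248.]]
116 [[564. -18. 220.]]
124 [[558. -21. 187.]]
132 [[551. -23. 155.]]
140 [[544. -26. 121.]]
148 [[535. -29.  84.]]
156 [[527. -33.  40.]]
164 [[516. -36.  -0.]]
```

{"name": "carry_out", "arguments": {
  "increments": [
    [[0, -0.1, 0], [-36, 0, -39], 1],
    [[0, -0.2, 0], [-73, 0, -78], 1],
    [[0, -0.3, 0], [-110, 0, -117], 1],
    [[0, -0.417, 0], [-146, 0, -157], 1],
    [[0, -0.417, 0], [-183, 0, -196], 1],
    [[0, -0.417, 0], [-220, 0, -235], 1],
    [[0, -0.417, 0], [-256, 0, -274], 1],
    [[0, -0.417, 0], [-293, 0, -313], 1],
    [[0, -0.417, 0], [-330, 0, -352], 1],
    [[0, -0.417, 0], [-366.5, 0, -391.7], 1]
  ],
  "force": 20
}}

```text
time_s: 0.93
ee_pos: [389.3, 156.9, 404.7]
ee_rot: [-90.0, -0.0, 92.2]
force: [-0.2, 0.5, 0.2]
gripper_width: 27.3
```

{"name": "carry_out", "arguments": {
  "increments": [
    [[0, 0, 0], [-30, 0, -12], 1],
    [[0, 0, 0], [-60, 20, -25], 1],
    [[0, 0, 0], [-80, 50, -36], 1],
    [[0, 0, 0], [-80, 80, -36], 1],
    [[0, 0, 0], [-80, 100, -36], 1],
    [[0, 0, 0], [-80, 100, -36], 1],
    [[0, 0, 0], [-80, 100, -36], 1],
    [[0, 0, 0], [-80, 100, -36], 1]
  ]
}}

```text
time_s: 1.6
ee_pos: [428.7, 80.7, 305.8]
ee_rot: [-90.1, -0.0, 92.2]
force: [-0.8, -0.3, -0.7]
gripper_width: 0.1
```

{"name": "carry_out", "arguments": {
  "increments": [
    [[0, 0, 0], [-20, 10, -6], 1],
    [[0, 0, 0], [-32.2, 30, -11.1], 1],
    [[0, 0, 0], [-32.2, 42, -11.1], 1],
    [[0, 0, 0], [-32.2, 42, -11.1], 1],
    [[0, 0, 0], [-32.2, 42, -11.1], 1],
    [[0, 0, 0], [-32.2, 42, -11.1], 1]
  ]
}}

```text
time_s: 2.1
ee_pos: [441.1, 49.1, 264.2]
ee_rot: [-90.2, -0.0, 92.2]
force: [0.2, 0.0, 0.1]
gripper_width: 0.5
```

Run:
```python
from workcell import env
import cv2,numpy as np
s=env.state();print(s['ee_pos'],s['ee_rot'],s['force'])
a=env.grab_frame("top");b=env.grab_frame("scene");w=env.grab_frame("wrist")
print(w["hand_eye"])
A=cv2.resize(a["frame"][150:240,200:350],(600,360));B=cv2.resize(b["frame"][130:280,180:380],(400,300));W=cv2.resize(w["frame"],(400,300))
cv2.imwrite("pics/b.png",np.hstack([B,W]))
```

```text
[441.08390392  49.08070681 264.24542454] [-9.01767332e+01 -1.59725417e-02  9.22359043e+01] [0.22445739 0.0498657  0.09634272]
[[ 9.99999370e-01 -8.39457834e-04 -7.45730747e-04  8.57204184e-01]
 [ 5.15429814e-04 -2.46853287e-01  9.69052728e-01  2.14894442e+01]
 [-9.97564990e-04 -9.69052501e-01 -2.46852699e-01  6.98663216e+01]
 [ 0.00000000e+00  0.00000000e+00  0.00000000e+00  1.00000000e+00]]
```

View pics/b.png

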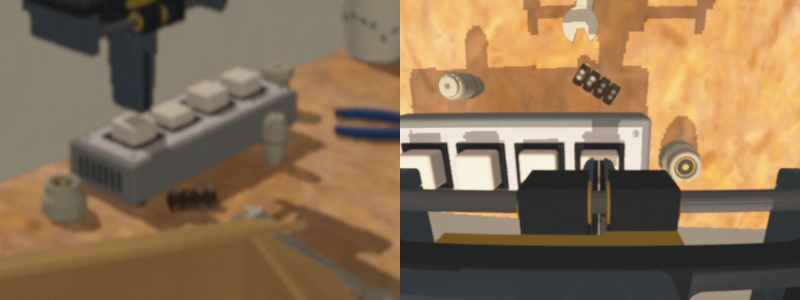

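{"name": "carry_out", "arguments": {
  "increments": [
    [[0, 0, 0], [0, 5, 0], 1],
    [[0, 0, 0], [0, 10, 0], 1],
    [[0, 0, 0], [0, 11, 0], 1],
    [[0, 0, 0], [0, 11, 0], 1],
    [[0, 0, 0], [0, 11, 0], 1],
    [[0, 0, 0], [0, 11, 0], 1]
  ]
}}

```text
time_s: 2.75
ee_pos: [440.8, 48.7, 251.9]
ee_rot: [-90.0, -0.0, 92.2]
force: [1.2, 0.7, 2.6]
gripper_width: 0.2
```

{"name": "carry_out", "arguments": {
  "increments": [
    [[0, 0, 0], [0, 1, 0], 1],
    [[0, 0, 0], [0, 1, 0], 1],
    [[0, 0, 0], [0, 1, 0], 1]
  ]
}}

```text
time_s: 3.0
ee_pos: [440.8, 48.7, 250.9]
ee_rot: [-90.1, -0.0, 92.2]
force: [0.7, 2.6, 3.5]
gripper_width: 0.5
```

{"name": "carry_out", "arguments": {
  "increments": [
    [[0, 0, 0], [0, -10, 0], 1],
    [[0, 0, 0], [0, -15, 0], 1],
    [[0, 0, 0], [-20, -15, 0], 1],
    [[0, 0, 0], [-50, -15, 0], 1],
    [[0, 0, 0], [-50, -15, 0], 1],
    [[0, 0, 0], [-50, -12, 0], 1],
    [[0, 0, 0], [-50, -5, 0], 1],
    [[0, 0, 0], [-50, 0, 0], 1],
    [[0, 0, 0], [-50, 0, 0], 1],
    [[0, 0, 0], [-50, 0, 0], 1]
  ]
}}

```text
time_s: 3.83
ee_pos: [442.2, -0.7, 250.1]
ee_rot: [-89.9, -0.0, 92.3]
force: [-0.7, 0.0, 0.7]
gripper_width: 0.7
```

{"name": "carry_out", "arguments": {
  "increments": [
    [[0, 0, 0], [0, 0.7, 0], 1],
    [[0, 0, 0], [0, 1.4, 0], 1],
    [[0, 0, 0], [0, 2, 0], 1],
    [[0, 0, 0], [0, 2, 0], 1],
    [[0, 0, 0], [0, 2, 0], 1]
  ]
}}

```text
time_s: 4.25
ee_pos: [442.5, -1.3, 248.8]
ee_rot: [-90.0, -0.0, 92.2]
force: [0.5, 0.2, 0.1]
gripper_width: 0.4
```

{"name": "carry_out", "arguments": {
  "increments": [
    [[0, 0, 0], [0, 0.5, 0], 1],
    [[0, 0, 0], [0, 1, 0], 1],
    [[0, 0, 0], [0, 1, 0], 1],
    [[0, 0, 0], [0, 1, 0], 1]
  ]
}}

```text
time_s: 4.58
ee_pos: [442.5, -1.4, 248.2]
ee_rot: [-90.0, -0.0, 92.2]
force: [-0.8, 0.4, 5.0]
gripper_width: 0.3
```

{"name": "carry_out", "arguments": {
  "increments": [
    [[0, 0, 0], [0, -10, 0], 1],
    [[0, 0, 0], [0, -18, 0], 1],
    [[0, 0, 0], [-20, -18, 0], 1],
    [[0, 0, 0], [-50, -18, 0], 1],
    [[0, 0, 0], [-50, -18, 0], 1],
    [[0, 0, 0], [-50, -14, 0], 1],
    [[0, 0, 0], [-50, -8, 0], 1],
    [[0, 0, 0], [-50, -5, 0], 1],
    [[0, 0, 0], [-50, -3.5, 0], 1],
    [[0, 0, 0], [-50, -3.5, 0], 1]
  ]
}}

```text
time_s: 5.42
ee_pos: [444.3, -50.8, 250.9]
ee_rot: [-89.9, -0.0, 92.3]
force: [-0.8, -1.5, 4.1]
gripper_width: 0.2
```

{"name": "carry_out", "arguments": {
  "increments": [
    [[0, 0, 0], [0, 0.5, 0], 1],
    [[0, 0, 0], [0, 0.5, 0], 1]
  ]
}}

```text
time_s: 5.58
ee_pos: [444.2, -50.9, 250.8]
ee_rot: [-90.0, -0.0, 92.2]
force: [-1.5, 1.2, 3.5]
gripper_width: 0.5
```

Key 3 is springy and up. On to key 4.

{"name": "carry_out", "arguments": {
  "increments": [
    [[0, 0, 0], [0, -10, 0], 1],
    [[0, 0, 0], [0, -15, 0], 1],
    [[0, 0, 0], [-20, -15, 0], 1],
    [[0, 0, 0], [-50, -15, 0], 1],
    [[0, 0, 0], [-50, -15, 0], 1],
    [[0, 0, 0], [-50, -10, 0], 1],
    [[0, 0, 0], [-50, -5, 0], 1],
    [[0, 0, 0], [-50, -1, 0], 1],
    [[0, 0, 0], [-50, -0.5, 0], 1],
    [[0, 0, 0], [-50, -0.5, 0], 1]
  ]
}}

```text
time_s: 6.42
ee_pos: [446.1, -100.7, 251.0]
ee_rot: [-89.9, -0.0, 92.3]
force: [-0.7, -0.5, 3.2]
gripper_width: 0.3
```

{"name": "carry_out", "arguments": {
  "increments": [
    [[0, 0, 0], [0, 0.5, 0], 1],
    [[0, 0, 0], [0, 0.5, 0], 1]
  ]
}}

```text
time_s: 6.58
ee_pos: [446.1, -100.8, 250.8]
ee_rot: [-90.0, -0.0, 92.2]
force: [-0.7, 0.3, 3.3]
gripper_width: 0.1
```

{"name": "carry_out", "arguments": {
  "increments": [
    [[0, 0, 0], [0, -12, 0], 1],
    [[0, 0, 0], [0, -20, 0], 1],
    [[0, 0, 0], [35, -20, 0], 1],
    [[0, 0, 0], [70, -20, 0], 1],
    [[0, 0, 0], [100, -20, 0], 1],
    [[0, 0, 0], [100, -20, 0], 1],
    [[0, 0, 0], [100, -12, 0], 1],
    [[0, 0, 0], [100, -5, 0], 1],
    [[0, 0, 0], [100, 0, 0], 1],
    [[0, 0, 0], [100, 0, 0], 1]
  ]
}}

```text
time_s: 7.42
ee_pos: [442.0, -2.2, 249.3]
ee_rot: [-89.8, -0.0, 92.1]
force: [0.1, -0.2, -0.1]
gripper_width: 0.6
```

{"name": "carry_out", "arguments": {
  "increments": [
    [[0, 0, 0], [0, 1.5, 0], 1],
    [[0, 0, 0], [0, 3, 0], 1],
    [[0, 0, 0], [0, 4.5, 0], 1],
    [[0, 0, 0], [0, 6, 0], 1],
    [[0, 0, 0], [0, 7, 0], 1],
    [[0, 0, 0], [0, 7, 0], 1],
    [[0, 0, 0], [0, 7, 0], 1]
  ]
}}

```text
time_s: 8.0
ee_pos: [442.5, -2.0, 244.7]
ee_rot: [-90.0, 0.0, 92.2]
force: [-3.2, -1.6, 9.9]
gripper_width: 0.6
```

Depth is about 9.3 mm; pressing on to the stop.

{"name": "carry_out", "arguments": {
  "increments": [
    [[0, 0, 0], [0, 1, 0], 1],
    [[0, 0, 0], [0, 1.8, 0], 1],
    [[0, 0, 0], [0, 2.4, 0], 1],
    [[0, 0, 0], [0, 2.4, 0], 1],
    [[0, 0, 0], [0, 2.4, 0], 1]
  ]
}}

```text
time_s: 8.42
ee_pos: [442.4, -2.0, 243.0]
ee_rot: [-90.0, 0.0, 92.2]
force: [-4.7, -2.5, 16.8]
gripper_width: 0.8
```

Stop reached (16.8 N, ~11 mm). Let go and lift clear.

{"name": "carry_out", "arguments": {
  "increments": [
    [[0, 0, 0], [0, -3, 0], 1],
    [[0, 0, 0], [0, -10, 0], 1],
    [[0, 0, 0], [0, -25, 0], 1],
    [[0, 0, 0], [0, -60, 0], 1],
    [[0, 0, 0], [0, -100, 0], 1],
    [[0, 0, 0], [0, -130, 0], 1],
    [[0, 0, 0], [0, -130, 40], 1],
    [[0, 0, 0], [0, -130, 80], 1],
    [[0, 0, 0], [0, -130, 110], 1],
    [[0, 0, 0], [0, -130, 110], 1]
  ]
}}

```text
time_s: 9.25
ee_pos: [327.2, -5.7, 370.8]
ee_rot: [-89.8, -0.0, 92.1]
force: [-1.2, -0.4, 0.4]
gripper_width: 0.4
```

{"name": "carry_out", "arguments": {
  "increments": [
    [[0, 0, 0], [40, 0, 0], 1],
    [[0, 0, 0], [80, 0, 0], 1],
    [[0, 0, 0], [120, 0, 0], 1],
    [[0, 0, 0], [160, 0, 0], 1],
    [[0, 0, 0], [200, 0, 0], 1],
    [[0, 0, 0], [240, 0, 0], 1],
    [[0, 0, 0], [240, 0, 0], 1],
    [[0, 0, 0], [240, 0, 0], 1]
  ]
}}

```text
time_s: 9.92
ee_pos: [323.6, 236.1, 371.2]
ee_rot: [-90.0, 0.0, 92.4]
force: [-0.3, 0.1, -1.4]
gripper_width: 0.4
```

Run:
```python
from workcell import env
from h import *
s=env.state();print(s['time_s'],s['ee_pos'],s['force'])
f=env.grab_frame("top");g=env.grab_frame("scene")
for u in [(252,191),(274,190),(295,188),(316,187)]:
    uv=[(u[0]+i,u[1]+j) for i in range(-3,4) for j in range(-3,4)]
    print(np.median(depthpts(f,uv),0).round(1))
for c in [(343,302),(399,346),(476,340),(540,286)]: print(depthpts(f,np.array(c)*.64).round(1))
cv2.imwrite("pics/c.png",np.hstack([cv2.resize(f["frame"][150:240,200:350],(400,300)),cv2.resize(g["frame"][130:280,180:380],(400,300))]))
```

```text
9.9167 [323.63979801 236.06376436 371.19170147] [-0.3484003   0.05269427 -1.3965476 ]
[440.2  49.1  63.1]
[441.2  -2.   63.1]
[444.9 -51.   63.4]
[ 446.1 -100.    63. ]
[[441.8 127.   28. ]]
[[373.4  42.3   6.3]]
[[376.5 -72.3  49.3]]
[[ 456.4 -175.1   46.1]]
```

View pics/c.png

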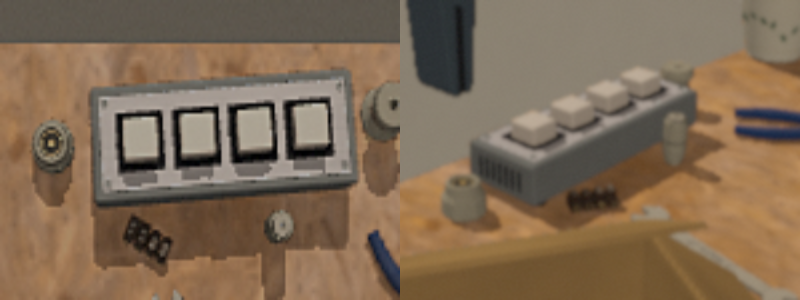

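All four keys stand at the same height (z ≈ 63 mm), the bystanders haven't moved, and the arm is clear.

```bash
python3 -c "
from workcell import env
print(env.job_done())"
```

```text
the job is handed in; nothing more can be done
None
```

All four keys now stand up, and I handed the job in at about 10 s on the robot clock.

**Tapping:** I tapped the keys from left to right with the closed fingertips. The first, third and fourth keys gave springily at 2.6 to 4.1 N and were pushed only about 2 mm. The second key sat about 6 mm lower and held firm at 5 N, so it was the latched one. The opening depth picture had shown the same.

**Release:** I pressed the second key to its stop, about 11 mm deep. It read 16.8 N there, a little above the stated 11 to 13 N because the arm was pressing on the stop itself. Then I let go and moved the arm clear.

**Last checks:** The depth readings put all four key tops at 63.0 to 63.4 mm. Each loose item was within about 1 mm sideways of its first reading. Spot heights on the fuse and the insulator differed by 2 to 4 mm, which I take to be depth noise at single pixels. No check failed.

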